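Fit the bush plate to the drilling jig and screw it down

TASK

Get the drilling jig ready: lay the loose bush plate on the jig with its two drill bushes over the blank, slide it home against the three locating pins so that the screw holes line up, then put the large thumbscrew through the plate into the jig's threaded hole and turn it down clockwise until its collar sits tight on the plate. Finger-tight only and gently, without forcing the plate or the thread; leave the small spare screw in its block and everything else on the bench where it is.

Things in the scene. Friction and masses are not known exactly. Their poses are not given: they have to be found in the camera images.
- jig: Drilling jig, fixed: dark steel block spanning x -45 to 55, y -75 to 90 mm of its frame, its flat seat 40 mm above the bench. Origin on the bench under the middle of the plate's place, z up. A bright flat steel blank, 27 mm wide, lies in a slot along x at y 43, its top flush with the seat, sticking out 35 mm in front (-x). The plate fully home has its frame 40 mm above this one, axes alike.
- jig_seat (a point): Middle of the plate's place on the seat (jig x 0, y 0, z 40 mm), axes as the jig's. Three upright steel locating pins, 10 mm thick, stand 15 mm above the seat: two stop the plate's +x long edge (pin centres x 40, y -45 and 20), one stops its +y end (pin centre x 15, y 75). Push the plate to +x and +y against them.
- jig_hole (a point): Centre of the threaded hole's mouth on the seat (jig x 0, y -46, z 40 mm). Bore 19 mm, straight down; the steep two-start thread begins 8 mm below the seat. The angle at which the thread starts is not known: it differs each time.
- plate: Bush plate, loose, flat on the bench: aluminium, 70 mm (x) by 140 mm (y) by 10 mm thick, about 0.3 kg; origin at the centre of its underside, z up. On top: two dark drill bushes (20 mm wide, 4 mm high) at x -17 and 17, y 43; a steel pull handle; at the other end a 19 mm through hole for the thumbscrew.
- plate_handle (a point): Middle of the handle bar of the bush plate (plate x 0, y 12, z 37 mm): bar 60 mm along the plate's x, 10 mm wide along its y, 10 mm high, its top 42 mm above the plate's underside. Grip it across, fingers closing along the plate's y.
- plate_hole (a point): Centre of the plate's screw hole, on its underside (plate x 0, y -46, z 0).
- screw: The large thumbscrew, loose, about 0.18 kg, upright in one of the block's two holes. Origin at the centre of its collar's underside, z up. Above: collar 30 mm wide, 5 mm thick; 14 mm neck; flat T-handle 40 mm along the screw's x, 10 mm thick along its y, from z 10 to 36 mm. Below: plain shank 17 mm wide to z -11, then a 17 mm steep right-hand two-start thread.
- screw_tip (a point): Pointed end of the large thumbscrew (screw z -32 mm). The thread goes down 15 mm per full turn clockwise from above, with 1.5 mm axial play. Lowered into the jig, the screw first rests on the thread's start, collar 1 to 9 mm above the plate; 30 to 220 degrees bring the collar to the plate (origin 50 mm above the bench), about 60 more pull it tight: 0.15 to 0.3 N m is finger-tight.
- block: Wooden screw block, fixed: 140 mm (x) by 60 mm (y) by 45 mm high, origin at the centre of its underside; two 21 mm holes at x -36 and 36, y 0, in which the two screws stand with their collars on its top. Which screw stands in which differs.
- spare: Small spare thumbscrew, loose, not to be used: same shape and height as the large one, but its T-handle is 27 mm long and 7 mm thick and its collar 20 mm wide. Origin at the centre of its collar's underside.
- hammer: Hammer lying at the back of the bench, leave alone.
- driver: Screwdriver lying at the back, leave alone.
- spanner: Open spanner lying near the robot on the left, leave alone.
- vblock: Steel V-block, 60 mm wide, 40 mm high, at the back, leave alone.
- ringbush: Steel ring 28 mm wide, 22 mm high, near the robot on the right, leave alone.
- square: Try square lying at the back right, leave alone.
- file: Hand file lying at the back left, leave alone.
Mind the look-alikes: they are no part of the job. Leave any green or yellow look-alike of the screw alone.

How it is judged:
On the way, in this order (a step that is already met when the one before it is completed fails the run):
1. the bush plate lies flat on the jig, bushes over the blank, home against the locating pins (within 1.5 mm), before the screw goes in (x of plate in the frame of jig above -0.0015 m and y of plate in the frame of jig above -0.0015 m and distance between plate_hole and jig_hole below 0.0025 m and z of plate in the frame of jig below 0.0415 m and angle between the x axis of plate and the x axis of jig, either way round below 0.03 rad and horizontal distance between screw and jig_hole above 0.05 m), for 0.2 s.
2. the large thumbscrew stands upright through both holes, not yet screwed down (horizontal distance between screw and jig_hole below 0.0025 m and angle between screw's own z axis and vertical below 0.1 rad and z of screw in the frame of jig below 0.062 m and contact force between screw and plate below 3 N), for 0.1 s.
At the end, for the whole second after the job is handed in: The plate lies flat on the jig, home against its pins (1.8 mm, 0.03 rad), bushes over the blank; the large thumbscrew is upright in the threaded hole (2 mm, 0.05 rad), its collar down on the plate (0.8 mm) and tight: it presses on it with over 4 N; all at rest (x of plate in the frame of jig above -0.0018 m and y of plate in the frame of jig above -0.0018 m and distance between plate_hole and jig_hole below 0.0025 m and z of plate in the frame of jig below 0.0415 m and angle between the x axis of plate and the x axis of jig, either way round below 0.03 rad and horizontal distance between screw and jig_hole below 0.002 m and angle between screw's own z axis and vertical below 0.05 rad and z of screw in the frame of jig between 0.048 and 0.0508 m and contact force between screw and plate above 4 N and linear speed of each of screw, plate below 0.01 m/s); the robot touches nothing.
It fails at once if the thread is forced or overtightened: more than 100 N between the screw and the jig (contact force between screw and jig above 100 N).
It fails at once if the plate is dropped or rammed onto the jig: more than 60 N between them before the screw is brought (contact force between plate and jig above 60 N and horizontal distance between screw and jig_hole above 0.05 m).
It fails at once if the spare screw is taken out or knocked about (more than 15 mm) (distance of spare from where it was at the start of the episode above 0.015 m).
It fails at once if something else on the bench is shifted by more than 30 mm (distance of any of hammer, driver, spanner, vblock, ringbush, square, file from where it was at the start of the episode above 0.03 m).
It also fails if it takes over 67 s, if anything falls off the work surface, if the arm or the gripper's body presses on something with over 40 N, if the wrist force passes 120 N, or if a joint passes its speed limit or range.

ROBOT

A 7-joint arm with a two-finger parallel gripper is mounted at the origin on the work surface. World frame = base frame: x ahead of the robot, y to its left, z up, the work surface at z = 0. Lengths are in m, angles in rad, forces in N, time in s.
With the tool pointing down it reaches from about 0.4 to 0.85 m from the base axis. Payload 4.5 kg.
Tool frame: the origin (TCP) lies where the fingers leave the gripper's body, on its centre line; the fingertips stand 64 mm ahead of it and the grasp point (between the pads) lies 45 mm ahead of it; z points along the fingers, y is the line along which they close (so a half turn about z gives the same grasp; the last joint's range is limited). The gripper opens to 88 mm and grips with 3 to 60 N. Pads are 18 mm wide; open, the fingers measure 123 mm over their backs; the gripper's body (75 mm by 187 mm) begins 45 mm behind the grasp point.
Start: joints at [1.298, 0.689, -0.195, 1.565, 0.157, 0.902, -0.215], TCP at [0.189, -0.596, 0.303] pointing down, gripper open.
Joint ranges: [-3.01, 3.01], [-0.46, 2.08], [-1.47, 1.51], [0.13, 2.56], [-1, 4.14], [0.04, 2.09], [-2.66, 2.66]. Speed limits (rad/s): [2.57, 2.57, 3.14, 3.14, 3.14, 3.14, 3.14].

INTERFACE

Orientations are given as a unit quaternion [x, y, z, w].
In Python, from plant import r gives the robot as it stands.
- The arm moves only by the tool play_rows, never from a script. Its arguments are lists of equal length, an entry for each row: "translation": the shift along the tool's x, y, z in m, a list of three; "delta_rot": the turn, a rotation vector about the tool's x, y, z in degrees, a list of three; "grip": the opening, from -1 (shut) to 1 (fully open). In form: {"translation": [[x, y, z], ...], "delta_rot": [[rx, ry, rz], ...], "grip": [grip, ...]}. A call has 1 to 20 rows; each row shifts and turns the commanded pose from where the row before left it, along the tool's axes as they then stand; what a row does not reach is not made up. A row lasts 1/8 s, in which the tool goes at most 62.5 mm and 10.7 degrees, less where a joint would pass 70% of its speed; a pose out of reach is approached as far as the arm can. A call with a gripper value outside its range is refused whole. The fingers move at their own pace and stop on an object; "squeeze" is the grip in N (left out, the last holds). Time passes only in rows, so rows that do not move let the fingers close. It gives the time, the measured TCP pose, the force, the opening and the grip force at its end, in the units of the state.
- r.get_state(): the state, without advancing time (a new reading comes with each control period).
- r.snapshot(name): name is "scene" or "top" or "wrist"; returns the picture (400x640x3 uint8, blue, green, red); there is no depth.
- r.get_calibration(name): a dict with "intrinsics" (3x3 intrinsics, pixels), "eye" and "rotation" of the camera in the world. Camera axes: x right, y up, looking along -z (the intrinsics and any distortion apply to the point x, -y, -z); pixel columns grow to the right and rows downward; lengths in m; the calibration is good to about 2 mm. A picture is of the moment at which its call begins: read the wrist's pose just before it. get_calibration takes no time and is no camera call; for the wrist camera it gives the pose at the moment of the call.
- r.finish_job(): hands the job in; it is judged then, once.
Trained networks look in the newest picture that a camera, given by its name, has taken for a name from the list of things; names that differ only in an ending like _2 or _b are one class to them, and where a whole thing is asked for, a point or a joint stands for the part that bears it (a point fixed in the world has none). Each returns a list of dicts, best first, with "confidence" (0 to 1); they miss things now and then, are a little off and sometimes report something else, mostly with a low value. They report only what shows in the picture. A call takes as long as a camera call. They do not tell look-alikes from the thing itself.
- r.look_for(camera, target): "point" ([x, y, z] in m, in world coordinates, good to about 4 mm: the middle of the surface that is visible of it).
- r.silhouettes(camera, target): "pixels" (400x640 bool, what is visible of it).
The state is a dict: "clock": time; "q": joint angles; "qd": joint speeds; "joint_torque": joint torques, N m; "tool_pos": TCP position; "eef_rot": TCP orientation; "contact_force": force on the tool from outside, world axes, zero at the start; "moment": the same for the moment, N m; "opening": opening from 0.0 (shut) to 1.0 (fully open); "finger_force": force on a finger pad.
Only numpy, scipy, OpenCV 4.12 (cv2) and the standard library are available. Lean on these libraries where they do the work, as an engineer would, in place of code of your own. Each camera call takes 0.05 s, during which the arm holds its last target. There are 200 camera calls.

## Working session

There is one attempt and no reset: what is moved stays moved. The work goes in short steps, Python scripts to look and compute and a tool call to move; the robot and the scene stay as the last step left them, time stands still between calls to the robot, and variables do not carry over. Pictures are saved under pics/ and viewed, at most 10 in all, crops included, and the job is handed in when it is done.

Besides the shell and the picture viewer there is one more tool, called after "Call:" as name(argument=value, ...) on one line, values as JSON. play_rows: Moves the arm, as the interface text tells. Its arguments: {"type":"object","properties":{"translation":{"type":"array","items":{"type":"array","items":{"type":"number"}}},"delta_rot":{"type":"array","items":{"type":"array","items":{"type":"number"}}},"grip":{"type":"array","items":{"type":"number"}},"squeeze":{"type":"number"}},"required":["translation","delta_rot","grip"]}

```bash
ls; mkdir -p pics; python3 - <<'E'
from plant import r
import cv2
s=r.get_state(); print(s)
for n in("scene","top"):
    cv2.imwrite(f"pics/{n}0.png",r.snapshot(n)); c=r.get_calibration(n); print(n,c)
    for t in("jig","plate","plate_handle","screw","block","spare","jig_hole","plate_hole"):
        try: print(t,[(round(d["confidence"],2),[round(float(v),3) for v in d["point"]]) for d in r.look_for(n,t)][:4])
        except Exception as e: print(t,e)
E
```

```text
pics
{'clock': 0.0, 'q': array([ 1.29778264,  0.689966  , -0.19451511,  1.56633033,  0.15728723,
        0.90248734, -0.21510995]), 'qd': array([-4.76423266e-04,  1.28996832e-03, -6.65969101e-04, -2.65288322e-05,
        6.84849378e-04,  1.22702899e-03, -5.48229554e-04]), 'joint_torque': array([ 3.97643298e-04, -5.27557325e+01, -1.26726955e+00, -1.53429294e+01,
       -5.27375902e-02,  6.55574055e-03,  1.71024426e-04]), 'tool_pos': array([ 0.18857529, -0.59534055,  0.30192482]), 'eef_rot': array([ 9.88250806e-01,  1.52838258e-01, -1.96614449e-04, -8.78759820e-04]), 'contact_force': array([0.70985742, 0.54032967, 0.14826337]), 'moment': array([-0.06738821,  0.0229704 , -0.05354196]), 'finger_force': 0.0, 'opening': 0.9989317363219735}
scene {'intrinsics': array([[464.95468121,   0.        , 319.18848279],
       [  0.        , 464.95468121, 197.6492499 ],
       [  0.        ,   0.        ,   1.        ]]), 'eye': array([1.0295475 , 0.86876495, 0.77918089]), 'rotation': array([0.12034955, 0.42817675, 0.86644388, 0.22683839])}
jig [(0.94, [0.55, 0.073, 0.038]), (0.54, [0.532, 0.321, 0.
[... 297 characters left out ...]
, 0.04])]
plate_hole []
top {'intrinsics': array([[399.71711089,   0.        , 320.32965009],
       [  0.        , 399.71711089, 198.48493371],
       [  0.        ,   0.        ,   1.        ]]), 'eye': array([0.34079424, 0.01582857, 1.1234706 ]), 'rotation': array([ 0.07840041, -0.06555741, -0.63933327,  0.76210798])}
jig [(0.55, [0.536, 0.057, 0.036])]
plate [(0.66, [0.488, -0.277, 0.011])]
plate_handle [(0.96, [0.486, -0.276, 0.011])]
screw [(0.55, [0.574, 0.423, 0.054]), (0.46, [0.473, 0.426, 0.059])]
block [(0.6, [0.513, 0.292, 0.043])]
spare [(0.39, [0.482, 0.294, 0.07])]
jig_hole [(0.9, [0.54, 0.054, 0.037])]
plate_hole [(0.83, [0.489, -0.278, 0.011]), (0.71, [0.538, 0.058, 0.038])]
```

```bash
python3 - <<'E'
import cv2
a=cv2.imread("pics/top0.png"); cv2.imwrite("pics/top1.png",cv2.resize(a,(800,500),interpolation=cv2.INTER_CUBIC))
a=cv2.imread("pics/scene0.png"); cv2.imwrite("pics/scene1.png",cv2.resize(a,(800,500),interpolation=cv2.INTER_CUBIC))
E
```

```text
(no output)
```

View pics/top1.png

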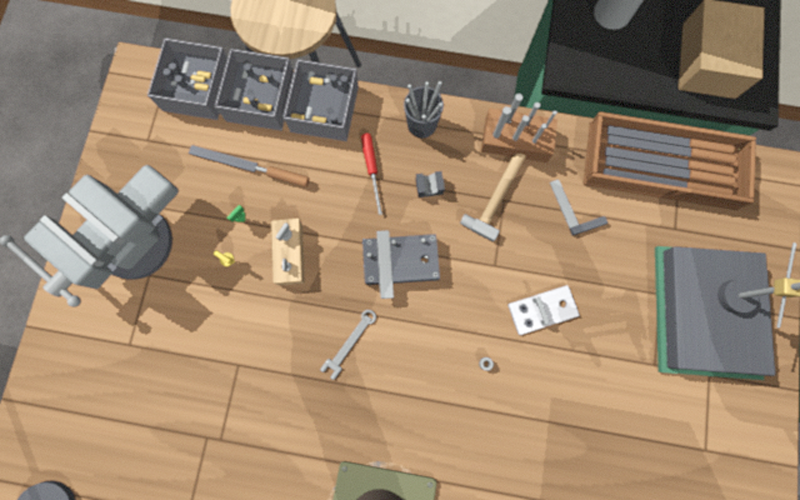

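View pics/scene1.png

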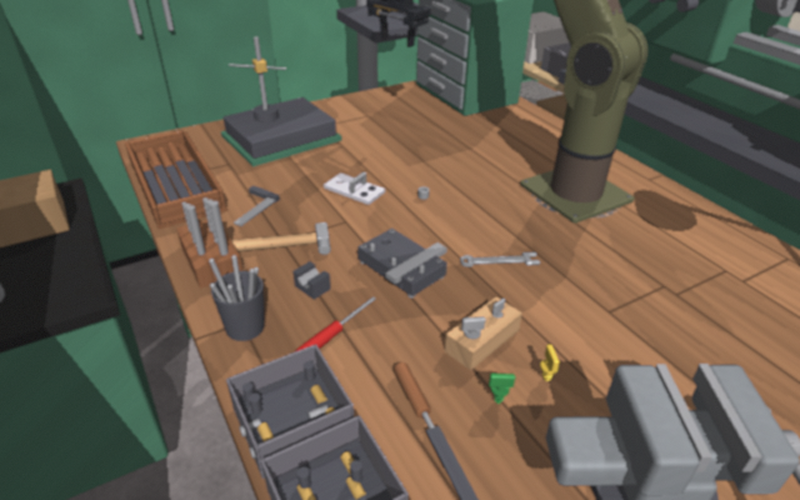

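The top view shows the jig at about (400,260), with its blank on the left. The plate is at (543,310), with the bushes on the left and the hole on the right. The block is at (287,250), with the large screw in the far hole at (284,232) and the spare at (286,265). The green and yellow look-alikes lie to its left. The scene view agrees: the larger T-handle is at (474,325), on the far side.

```bash
cat > h.py <<'E'
from plant import r
import numpy as np, cv2
from scipy.spatial.transform import Rotation as R
from scipy.optimize import least_squares
def cal(n):
    c=r.get_calibration(n); return c["intrinsics"],np.array(c["eye"]),R.from_quat(c["rotation"]).as_matrix()
def unproj(c,uv,z):
    K,e,M=c; d=np.linalg.inv(K)@np.array([uv[0],uv[1],1.]); d=M@(d*[1,-1,-1]); return e+d*(z-e[2])/d[2]
def proj(c,P):
    K,e,M=c; p=(np.atleast_2d(P)-e)@M*[1,-1,-1]; p=p@K.T; return p[:,:2]/p[:,2:]
def tri(views):
    A=np.zeros((3,3));b=np.zeros(3)
    for c,uv in views:
        K,e,M=c; d=M@((np.linalg.inv(K)@np.array([uv[0],uv[1],1.]))*[1,-1,-1]); d/=np.linalg.norm(d)
        Q=np.eye(3)-np.outer(d,d); A+=Q; b+=Q@e
    return np.linalg.solve(A,b)
def down(yaw): # tool z down, tool y along world direction yaw
    y=np.array([np.cos(yaw),np.sin(yaw),0]); z=np.array([0,0,-1.]); return np.c_[np.cross(y,z),y,z]
def tool():
    s=r.get_state(); return np.array(s["tool_pos"]),R.from_quat(s["eef_rot"]).as_matrix()
def delta(p,yaw):
    """offset in tool axes (m) and rotvec (deg) from measured pose to TCP p, tool y at yaw (mod pi, nearest)"""
    p0,M=tool(); best=min((R.from_matrix(M.T@down(yaw+k)).as_rotvec(degrees=True) for k in(0,np.pi)),key=np.linalg.norm)
    return np.round(M.T@(np.array(p)-p0),4),np.round(best,2)
E
python3 - <<'E'
from h import *
np.set_printoptions(precision=4,suppress=True)
p,M=tool(); K,e,C=cal("wrist"); print("K",K,"cam in tool",M.T@(e-p)); print(M.T@C); print(M)
t=cal("top"); s=cal("scene")
px=lambda u,v:(u/1.25,v/1.25)
for n,a,b in [("handle",(543,311),(360,181)),("screwbig",(284,231),(474,325)),("spare",(286,265),(499,309))]:
    print(n,tri([(t,px(*a)),(s,px(*b))]))
for n,a,z in [("bushA",(522,308),.014),("bushB",(526,324),.014),("phole",(563,304),.01),("jhole",(424,258),.04),("pin20",(400,241),.055),("pin1",(433,239),.055),("pin3",(370,250),.055)]:
    print(n,unproj(t,px(*a),z))
E
```

```text
K [[290.0633   0.     322.4734]
 [  0.     290.0633 198.6899]
 [  0.       0.       1.    ]] cam in tool [ 0.0687  0.0003 -0.0815]
[[-0.0004  0.9649  0.2626]
 [ 1.      0.0003  0.0005]
 [ 0.0004  0.2626 -0.9649]]
[[ 0.9533  0.3021 -0.    ]
 [ 0.3021 -0.9533 -0.0001]
 [-0.      0.0001 -1.    ]]
handle [ 0.4792 -0.274   0.0271]
screwbig [0.5502 0.3116 0.064 ]
spare [0.4793 0.2929 0.0542]
bushA [ 0.4811 -0.2322  0.014 ]
bushB [ 0.4478 -0.2453  0.014 ]
phole [ 0.5063 -0.3218  0.01  ]
jhole [0.5494 0.0002 0.04  ]
pin20 [0.5747 0.0584 0.055 ]
pin1 [ 0.5917 -0.0121  0.055 ]
pin3 [0.5435 0.1194 0.055 ]
```

Call:
play_rows(translation=[[0.037,-0.022,0.006],[0.037,-0.022,0.006],[0.037,-0.022,0.006],[0.037,-0.022,0.006],[0.037,-0.022,0.006],[0.037,-0.022,0.006],[0.037,-0.022,0.006],[0.037,-0.022,0.006],[0.037,-0.022,0.006],[0.037,-0.022,0.006],[0,0,0],[0,0,0]], delta_rot=[[0,0,0],[0,0,0],[0,0,0],[0,0,0],[0,0,0],[0,0,0],[0,0,0],[0,0,0],[0,0,0],[0,0,0],[0,0,0],[0,0,0]], grip=[1,1,1,1,1,1,1,1,1,1,1,1])

```text
clock: 2.4
tool_pos: [0.4746, -0.275, 0.2427]
eef_rot: [0.988, 0.153, -0.0, 0.0]
contact_force: [-1.3, 0.3, 0.8]
opening: 0.996
finger_force: 0.0
```

```bash
python3 - <<'E'
from h import *
np.set_printoptions(precision=4,suppress=True)
c=cal("wrist"); im=r.snapshot("wrist"); import pickle; pickle.dump(c,open("w1.pkl","wb"))
cv2.imwrite("pics/w1.png",im); print(tool(), c[1])
E
```

```text
(array([ 0.4741, -0.2757,  0.2428]), array([[ 0.9539,  0.3002, -0.0007],
       [ 0.3002, -0.9539, -0.0011],
       [-0.001 ,  0.0008, -1.    ]])) [ 0.5402 -0.2545  0.3242]
```

View pics/w1.png

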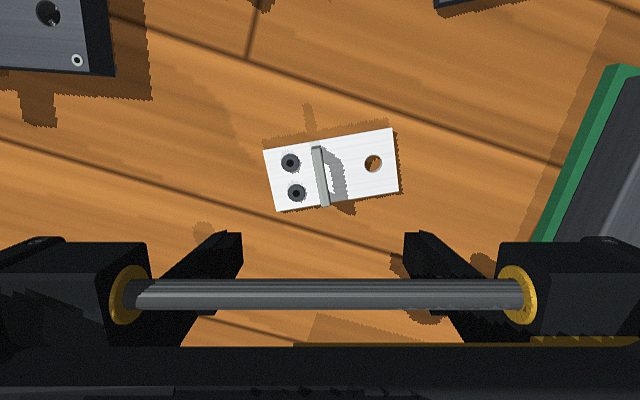

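The wrist view shows the plate with bushes at (290,162) and (296,192), the hole at (373,163) and corners (263,150), (391,127), (400,190), (276,212). I'll fit its pose.

```bash
python3 - <<'E'
from h import *
import pickle
np.set_printoptions(precision=4,suppress=True)
c=pickle.load(open("w1.pkl","rb")); im=cv2.imread("pics/w1.png")
m=((im.min(2)>150)).astype(np.uint8); m[230:]=0; m=cv2.morphologyEx(m,cv2.MORPH_CLOSE,np.ones((25,25)))
k,l,st,_=cv2.connectedComponentsWithStats(m); i=1+st[1:,4].argmax(); 
q=cv2.boxPoints(cv2.minAreaRect(np.argwhere(l==i)[:,::-1].astype(np.float32))); print("rect",q)
mod=np.array([[35,70,10],[35,-70,10],[-35,-70,10],[-35,70,10],[17,43,14],[-17,43,14],[0,-46,10]])/1e3
near=[(263,150),(391,127),(400,190),(276,212)]
uv=np.array([min(q,key=lambda a:np.hypot(*(a-n))) for n in near]+[(290,162),(296,192),(373,163)])
def T(x,P): y=x[2]; return P@R.from_euler('z',y).as_matrix().T+[x[0],x[1],x[3]]
f=lambda x:(proj(c,T(x,mod))-uv).ravel()
for free in(1,0):
    s=least_squares(lambda x:f(x if free else [*x[:3],0]),[.48,-.27,.4,0]); print("plate",s.x,np.rad2deg(s.x[2]),"res",np.round(s.fun.reshape(-1,2),1).tolist())
x=[*s.x[:3],0]; hdl=T(x,np.array([[0,12,37]])/1e3)[0]; print("handle",hdl,"px",proj(c,hdl))
# handle height: tri from top & wrist using bar ends is poor here; go to pregrasp
print(delta([hdl[0],hdl[1],hdl[2]+.045+.06],x[2]+np.pi/2))
E
```

```text
rect [[262.0436 149.5805]
 [391.5973 126.7181]
 [403.0637 191.6946]
 [273.51   214.5571]]
plate [ 0.4926 -0.2803  0.4806  0.0062] 27.53375736438355 res [[-1.1, 0.3], [1.8, -0.6], [-2.6, -0.6], [1.8, -2.3], [-0.9, 0.8], [-0.5, 1.7], [1.6, 0.5]]
plate [ 0.4917 -0.2807  0.4808  0.    ] 27.547307098437756 res [[0.2, 0.7], [0.4, 0.2], [-4.0, -1.1], [2.8, -3.1], [-0.1, 0.9], [0.1, 1.2], [0.6, 0.5]]
handle [ 0.4861 -0.2701  0.037 ] px [[320.9982 177.4568]]
(array([ 0.0132, -0.0018,  0.1008]), array([  0.04,   0.06, -10.08]))
```

The handle bar's midpoint in the picture, about (321,177), matches its projection at z = 37 mm, which confirms the height. Grasping it now.

Call:
play_rows(translation=[[0.013,-0.002,0.02],[0,0,0.025],[0,0,0.025],[0,0,0.025],[0,0,0.025],[0,0,0.02],[0,0,0.015],[0,0,0.004],[0,0,0],[0,0,0],[0,0,0],[0,0,0],[0,0,0],[0,0,0],[0,0,0]], delta_rot=[[0,0,-3],[0,0,-4],[0,0,-3],[0,0,0],[0,0,0],[0,0,0],[0,0,0],[0,0,0],[0,0,0],[0,0,0],[0,0,0],[0,0,0],[0,0,0],[0,0,0],[0,0,0]], grip=[0,0,0,0,0,0,0,0,0,-1,-1,-1,-1,-1,-1], squeeze=30)

```text
clock: 4.32
tool_pos: [0.487, -0.2686, 0.0839]
eef_rot: [0.971, 0.238, 0.0, 0.0]
contact_force: [-0.4, -0.1, 3.9]
opening: 0.099
finger_force: 30.0
```

```bash
python3 - <<'E'
from h import *
np.set_printoptions(precision=4,suppress=True)
s=r.get_state(); p,M=tool(); print(p,np.rad2deg(np.arctan2(M[1,1],M[0,1])),s["opening"]*88,s["finger_force"],s["contact_force"],s["q"])
E
```

```text
[ 0.487  -0.2686  0.0839] -62.42048920650201 8.716218834974836 29.999887347221375 [-0.3849 -0.069   3.9092] [ 0.4706  0.9442 -0.0842  1.9074  0.2337  0.2989 -0.892 ]
```

Call:
play_rows(translation=[[0,0,-0.01],[0,0,-0.026],[0,0,-0.04],[0,0,-0.04],[0.0136,-0.0343,0],[0.0136,-0.0343,0],[0.0136,-0.0343,0],[0.0136,-0.0343,0],[0.0136,-0.0343,0],[0.0136,-0.0343,0],[0.0136,-0.0343,0],[0.0136,-0.0343,0],[0,0,0],[0,0,0],[0,0,0],[0,0,0]], delta_rot=[[0,0,0],[0,0,0],[0,0,0],[0,0,0],[0,0,0],[0,0,0],[0,0,0],[0,0,0],[0,0,0],[0,0,0],[0,0,0],[0,0,0],[0,0,7],[0,0,7],[0,0,0],[0,0,0]], grip=[-1,-1,-1,-1,-1,-1,-1,-1,-1,-1,-1,-1,-1,-1,-1,-1])

```text
clock: 6.32
tool_pos: [0.4561, 0.025, 0.1998]
eef_rot: [0.993, 0.119, -0.0, -0.0]
contact_force: [-0.8, -0.6, -2.7]
opening: 0.105
finger_force: 30.0
```

```bash
python3 - <<'E'
from h import *
import pickle
np.set_printoptions(precision=4,suppress=True)
c=cal("wrist"); im=r.snapshot("wrist"); pickle.dump((c,tool()),open("w2.pkl","wb"))
cv2.imwrite("pics/w2raw.png",im); print(tool(), c[1])
cv2.imwrite("pics/w2.png",cv2.resize(im,(800,500),interpolation=cv2.INTER_CUBIC))
E
```

```text
(array([0.4562, 0.025 , 0.1998]), array([[ 0.9717,  0.2362, -0.    ],
       [ 0.2362, -0.9717,  0.0001],
       [-0.    , -0.0001, -1.    ]])) [0.523  0.0411 0.2813]
```

View pics/w2.png

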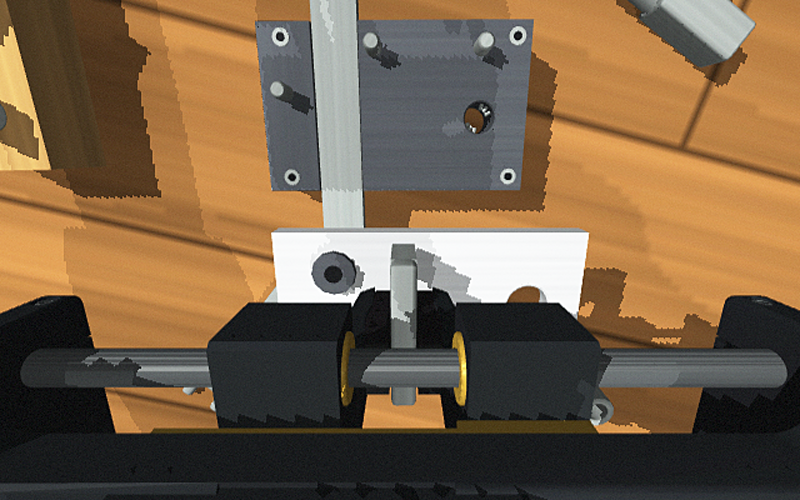

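The wrist view shows the jig with seat corners (256,20), (534,19), (520,190), (272,191). The pin tops are at (372,39), (486,40) and (277,90), and the hole is at (478,117). The held plate's front top edge runs from (272,233) to (588,233), with a bush at (334,273).

```bash
python3 - <<'E'
from h import *
import pickle
np.set_printoptions(precision=4,suppress=True)
c,(p,M)=pickle.load(open("w2.pkl","rb"))
def T(x,P): return P@R.from_euler('z',x[2]).as_matrix().T+[x[0],x[1],x[3]]
mod=np.array([[55,90,40],[55,-75,40],[-45,-75,40],[-45,90,40],[40,20,55],[40,-45,55],[15,75,55],[0,-46,40]])/1e3
uv=np.array([(256,20),(534,19),(520,190),(272,191),(372,39),(486,40),(277,90),(478,117)])/1.25-.1
f=lambda x:(proj(c,T(x,mod))-uv).ravel()
for free in(1,0):
    s=least_squares(lambda x:f(x if free else [*x[:3],0]),[.54,.045,.237,0],loss="soft_l1"); print("jig",s.x,np.rad2deg(s.x[2]),"res",np.round(f([*s.x[:3],s.x[3]*free]).reshape(-1,2),1).tolist())
# top camera check with 2nd view of hole + pins
t=cal("top")
for n,a,b in[("hole",(424,258),7),("pin20",(400,241),4),("pin-45",(433,239),5),("pin3",(370,250),6)]:
    print(n,tri([(t,np.array(a)/1.25),(c,uv[b])]),"fit",T([*s.x[:3],0],mod[b:b+1])[0])
# plate in tool
pm=np.array([[35,70,10],[35,-70,10],[17,43,14]])/1e3; pu=np.array([(272,233),(588,233),(334,273)])/1.25-.1
yaw=np.arctan2(M[1,0],M[0,0]); z0=p[2]-.0839
g=lambda x:(proj(c,T([*x,z0],pm))-pu).ravel()
q=least_squares(g,[p[0],p[1],yaw]); print("plate",q.x,np.rad2deg(q.x[2]),"toolyaw",np.rad2deg(yaw),q.fun)
h=T([*q.x,z0],np.array([[0,12,37]])/1e3)[0]; print("handle rel tool",M.T@(h-p))
J=s.x
Rz=R.from_euler('z',J[2]).as_matrix()
tgt=J[:2]+(Rz@[0,.012,0])[:2]   # TCP xy for home (handle at TCP)
print("home TCP",tgt,"delta",delta([*tgt,p[2]],J[2]+np.pi/2))
E
```

```text
jig [ 0.5423  0.0436  0.2429 -0.0013] 13.91896946993544 res [[-1.0, 0.3], [-0.5, -0.1], [-0.1, -0.6], [-0.4, -0.5], [-0.5, 1.3], [0.7, 0.0], [0.8, -0.7], [1.3, 0.5]]
jig [0.542  0.0435 0.243  0.    ] 13.922196822133659 res [[-1.8, 0.0], [0.1, -0.3], [0.3, -0.1], [-0.9, -0.0], [-0.7, 1.2], [1.1, -0.1], [0.1, -0.6], [1.6, 0.7]]
hole [ 0.5529 -0.0006  0.0304] fit [ 0.5531 -0.0011  0.04  ]
pin20 [0.5437 0.0529 0.1955] fit [0.576  0.0726 0.055 ]
pin-45 [ 0.6321 -0.0132 -0.0961] fit [0.5917 0.0095 0.055 ]
pin3 [0.5394 0.1173 0.066 ] fit [0.5385 0.1199 0.055 ]
plate [0.4576 0.013  0.2367] 13.562503059081276 toolyaw 13.659664886592468 [-0.705  -0.5514  1.5677 -0.0683 -0.8681  0.987 ]
handle rel tool [-0.0014 -0.      0.0469]
home TCP [0.5391 0.0552] delta (array([ 0.0877, -0.0098, -0.    ]), array([-0.  ,  0.  , -0.26]))
```

Call:
play_rows(translation=[[0.028,-0.002,0],[0.028,-0.002,0],[0.027,0,0],[0,0,0.025],[0,0,0.025],[0,0,0.015],[0,0,0.006],[0,0,0],[0,0,0.002],[0,0,0.001],[0,0,0.001],[0,0,0]], delta_rot=[[0,0,-0.25],[0,0,0],[0,0,0],[0,0,0],[0,0,0],[0,0,0],[0,0,0],[0,0,0],[0,0,0],[0,0,0],[0,0,0],[0,0,0]], grip=[-1,-1,-1,-1,-1,-1,-1,-1,-1,-1,-1,-1])

```text
clock: 7.88
tool_pos: [0.5359, 0.0487, 0.1248]
eef_rot: [0.993, 0.12, 0.0, 0.0]
contact_force: [-0.6, -0.8, -3.0]
opening: 0.108
finger_force: 30.0
```

Call:
play_rows(translation=[[0,0,0.0008],[0,0,0.0005],[0,0,0.0003],[0,0,0]], delta_rot=[[0,0,0],[0,0,0],[0,0,0],[0,0,0]], grip=[-1,-1,-1,-1])

```text
clock: 8.38
tool_pos: [0.536, 0.0487, 0.1239]
eef_rot: [0.993, 0.12, 0.0, 0.0]
contact_force: [-1.9, 0.4, 6.1]
opening: 0.108
finger_force: 30.0
```

Call:
play_rows(translation=[[0,0,-0.0003],[0.0015,0,0],[0.0015,0,0],[0.0015,0,0],[0.001,0,0],[0.0005,0,0],[0,0,0]], delta_rot=[[0,0,0],[0,0,0],[0,0,0],[0,0,0],[0,0,0],[0,0,0],[0,0,0]], grip=[-1,-1,-1,-1,-1,-1,-1])

```text
clock: 9.25
tool_pos: [0.5366, 0.0488, 0.1239]
eef_rot: [0.993, 0.12, -0.006, 0.0]
contact_force: [-10.7, -1.5, 16.5]
opening: 0.105
finger_force: 30.0
```

```bash
python3 - <<'E'
from h import *
import pickle
np.set_printoptions(precision=4,suppress=True)
c=cal("wrist"); im=r.snapshot("wrist"); pickle.dump((c,tool()),open("w3.pkl","wb")); print(tool(),r.get_state()["contact_force"],r.get_state()["moment"])
cv2.imwrite("pics/w3.png",cv2.resize(im,(800,500),interpolation=cv2.INTER_CUBIC)[:400])
E
```

```text
(array([0.5366, 0.0488, 0.1238]), array([[ 0.9711,  0.2385, -0.0112],
       [ 0.2385, -0.9711, -0.0023],
       [-0.0114, -0.0004, -0.9999]])) [-11.7562  -1.5441  16.6374] [-0.3382  2.2185 -0.0288]
```

View pics/w3.png

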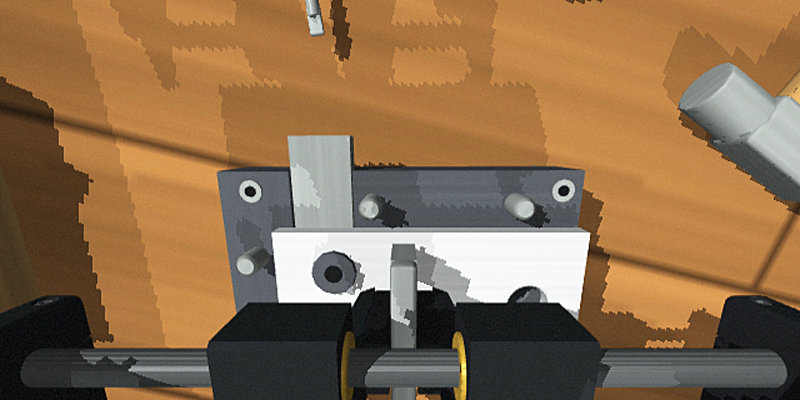

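The plate's front edge (row 233) is still short of the pins at (370,205) and (520,207). It is held by friction because I'm pressing down too hard, so I'll unload and slide lightly.

Call:
play_rows(translation=[[0,0,-0.0005],[0,0,-0.0004],[0,0,0]], delta_rot=[[0,0,0],[0,0,0],[0,0,0]], grip=[-1,-1,-1])

```text
clock: 9.68
tool_pos: [0.5419, 0.0501, 0.124]
eef_rot: [0.993, 0.12, -0.0, 0.0]
contact_force: [-0.6, -0.4, -2.3]
opening: 0.107
finger_force: 30.0
```

Call:
play_rows(translation=[[0.001,0,0],[0.001,0,0],[0,0,0]], delta_rot=[[0,0,0],[0,0,0],[0,0,0]], grip=[-1,-1,-1])

```text
clock: 10.05
tool_pos: [0.5424, 0.0502, 0.1241]
eef_rot: [0.993, 0.12, -0.002, 0.0]
contact_force: [-4.8, -1.3, 1.6]
opening: 0.105
finger_force: 30.0
```

Call:
play_rows(translation=[[-0.001,0,-0.0002],[0,-0.0015,0],[0,-0.0015,0],[0,-0.0015,0],[0,-0.001,0],[0,0,0]], delta_rot=[[0,0,0],[0,0,0],[0,0,0],[0,0,0],[0,0,0],[0,0,0]], grip=[-1,-1,-1,-1,-1,-1])

```text
clock: 10.8
tool_pos: [0.5411, 0.0556, 0.1244]
eef_rot: [0.993, 0.12, -0.0, 0.0]
contact_force: [-3.3, -3.4, -2.4]
opening: 0.107
finger_force: 30.0
```

Call:
play_rows(translation=[[0,-0.001,0],[0,-0.001,0],[0,0,0]], delta_rot=[[0,0,0],[0,0,0],[0,0,0]], grip=[-1,-1,-1])

```text
clock: 11.18
tool_pos: [0.5409, 0.0565, 0.1245]
eef_rot: [0.993, 0.12, -0.0, 0.001]
contact_force: [-1.6, -6.8, -2.0]
opening: 0.111
finger_force: 30.0
```

Call:
play_rows(translation=[[0.001,0,0],[0.001,-0.0005,0],[0,0,0],[0,0,0.0004],[0,0,0.0003],[0,0,0]], delta_rot=[[0,0,0],[0,0,0],[0,0,0],[0,0,0],[0,0,0],[0,0,0]], grip=[-1,-1,-1,-1,-1,-1])

```text
clock: 11.92
tool_pos: [0.541, 0.0564, 0.1242]
eef_rot: [0.993, 0.119, -0.002, 0.001]
contact_force: [-6.5, -8.0, 4.3]
opening: 0.106
finger_force: 30.0
```

```bash
python3 - <<'E'
from h import *
import pickle
np.set_printoptions(precision=4,suppress=True)
c=cal("wrist"); im=r.snapshot("wrist"); pickle.dump((c,tool()),open("w4.pkl","wb")); print(tool(),r.get_state()["contact_force"],r.get_state()["moment"])
cv2.imwrite("pics/w4.png",cv2.resize(im[120:270,150:500],(800,343),interpolation=cv2.INTER_CUBIC)[:400])
E
```

```text
(array([0.541 , 0.0564, 0.1241]), array([[ 0.9714,  0.2372, -0.0038],
       [ 0.2372, -0.9714, -0.003 ],
       [-0.0044,  0.002 , -1.    ]])) [-7.2924 -7.7851  5.7277] [-1.4685  1.4422 -0.0295]
```

View pics/w4.png

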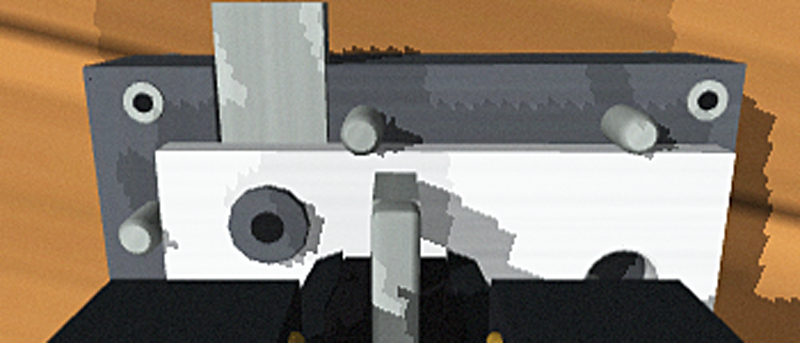

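The plate's front edge touches both x pins, at about (362,145) and (640,145), and its left end touches the side pin at (155,235). Releasing and rising.

Call:
play_rows(translation=[[0,0,0],[0,0,0],[0,0,0],[0,0,0],[0,0,-0.02],[0,0,-0.03],[0,0,-0.04],[0,0,-0.04],[0,0,-0.02],[0,0,0]], delta_rot=[[0,0,0],[0,0,0],[0,0,0],[0,0,0],[0,0,0],[0,0,0],[0,0,0],[0,0,0],[0,0,0],[0,0,0]], grip=[-0.2,-0.2,-0.2,-0.2,-0.2,0,0,0,0,0])

```text
clock: 13.22
tool_pos: [0.5436, 0.0588, 0.2752]
eef_rot: [0.993, 0.12, 0.002, -0.0]
contact_force: [-0.1, -0.6, 0.3]
opening: 0.502
finger_force: 0.0
```

```bash
python3 - <<'E'
from h import *
import pickle
np.set_printoptions(precision=4,suppress=True)
c=cal("wrist"); im=r.snapshot("wrist"); pickle.dump((c,tool()),open("w5.pkl","wb")); print(tool())
cv2.imwrite("pics/w5raw.png",im); cv2.imwrite("pics/w5.png",cv2.resize(im[60:260,150:470],(800,500),interpolation=cv2.INTER_CUBIC))
E
```

```text
(array([0.5429, 0.0588, 0.2739]), array([[ 0.971 ,  0.2392,  0.0011],
       [ 0.2392, -0.971 ,  0.0003],
       [ 0.0011, -0.    , -1.    ]]))
```

View pics/w5.png

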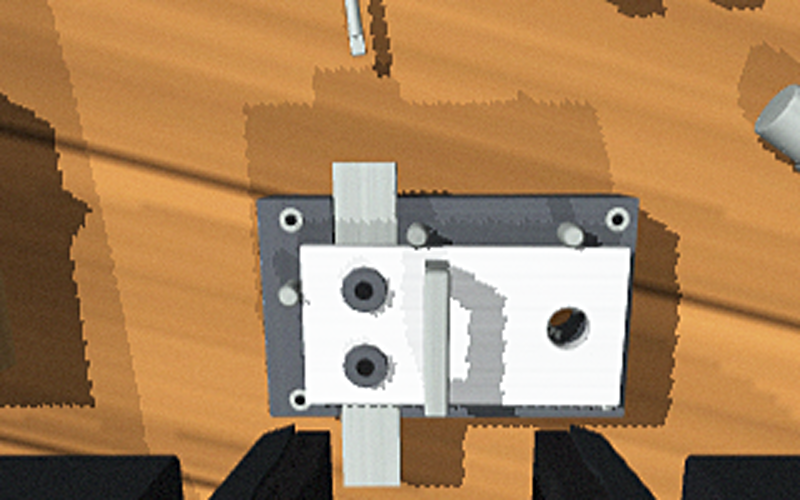

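Call:
play_rows(translation=[[0.006,-0.03,0],[0.006,-0.03,0],[0.006,-0.03,0],[0.006,-0.03,0],[0.006,-0.03,0],[0.006,-0.03,0],[0.006,-0.03,0],[0.006,-0.03,0],[0,0,0],[0,0,0]], delta_rot=[[0,0,0],[0,0,0],[0,0,0],[0,0,0],[0,0,0],[0,0,0],[0,0,0],[0,0,0],[0,0,0],[0,0,0]], grip=[0,0,0,0,0,0,0,0,0,0])

```text
clock: 14.52
tool_pos: [0.5318, 0.3016, 0.2726]
eef_rot: [0.993, 0.12, -0.001, 0.001]
contact_force: [-1.5, 0.1, -0.1]
opening: 0.502
finger_force: 0.0
```

```bash
python3 - <<'E'
from h import *
import pickle
np.set_printoptions(precision=4,suppress=True)
c=cal("wrist"); im=r.snapshot("wrist"); pickle.dump((c,tool()),open("w6.pkl","wb")); print(tool())
cv2.imwrite("pics/w6raw.png",im); cv2.imwrite("pics/w6.png",cv2.resize(im[60:260,150:470],(800,500),interpolation=cv2.INTER_CUBIC))
E
```

```text
(array([0.5321, 0.3011, 0.2729]), array([[ 0.9715,  0.2371, -0.0011],
       [ 0.2371, -0.9715, -0.0024],
       [-0.0016,  0.0021, -1.    ]]))
```

View pics/w6.png

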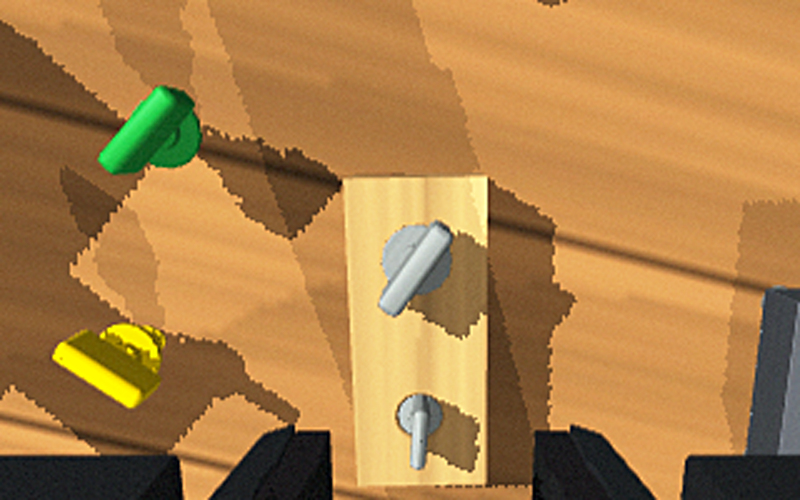

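The plate sits home on the jig. In the block view, the large screw's handle top runs from (442,226) to (390,312) in the crop, with its collar at (417,260). The spare is at (420,430).

```bash
python3 - <<'E'
from h import *
import pickle
np.set_printoptions(precision=4,suppress=True)
up=lambda u,v:np.array([150+u*.4,60+v*.4])
c5,_=pickle.load(open("w5.pkl","rb")); 
def T(x,P): return P@R.from_euler('z',x[2]).as_matrix().T+[x[0],x[1],x[3]]
pm=np.array([[35,70,10],[35,-70,10],[-35,-70,10],[-35,70,10],[17,43,14],[-17,43,14],[0,-46,10]])/1e3
pu=np.array([up(*a) for a in[(300,246),(631,250),(620,405),(305,403),(365,290),(367,366),(568,327)]])
jm=np.array([[55,90,40],[55,-75,40],[40,20,55],[40,-45,55],[15,75,55]])/1e3
ju=np.array([up(*a) for a in[(258,198),(638,198),(416,234),(571,234),(290,293)]])
P=least_squares(lambda x:(proj(c5,T([*x,.04],pm))-pu).ravel(),[.542,.0435,.243]); print("plate",P.x,np.rad2deg(P.x[2]),np.round(P.fun.reshape(-1,2),1).tolist())
J=least_squares(lambda x:(proj(c5,T([*x,0],jm))-ju).ravel(),[.542,.0435,.243]); print("jig",J.x,np.rad2deg(J.x[2]),np.round(J.fun.reshape(-1,2),1).tolist())
print("hole from plate",T([*P.x,.04],np.array([[0,-.046,0]])),"jig",T([*J.x,0],np.array([[0,-.046,.04]])))
c,(p,M)=pickle.load(open("w6.pkl","rb"))
a=unproj(c,up(442,226),.081);b=unproj(c,up(390,312),.081); print("T ends",a,b,"len",np.linalg.norm(a-b),"mid",(a+b)/2)
yaw=np.arctan2(a[1]-b[1],a[0]-b[0]); print("T yaw",np.rad2deg(yaw)); print("collar",unproj(c,up(417,260),.0475))
for z in(.06,.081,.1): print(z,"T len",np.linalg.norm(unproj(c,up(442,226),z)-unproj(c,up(390,312),z)))
blk=[unproj(c,up(*u),.045) for u in[(342,178),(488,178)]]; print("block corners",blk)
t=cal("top"); print("tri T mid",tri([(t,np.array((284,231))/1.25),(c,up(415,269))]))
print("q",r.get_state()["q"]); print("delta",delta([*((a+b)/2)[:2],.118],yaw+np.pi/2))
E
```

```text
plate [0.5419 0.0435 0.2327] 13.333315458733205 [[0.1, -0.1], [0.2, -0.6], [-0.4, -0.0], [0.5, -0.2], [-0.4, 0.0], [-0.7, 0.4], [0.8, 0.6]]
jig [0.5424 0.0438 0.2407] 13.789640032242296 [[-1.4, -0.8], [0.5, -0.7], [0.5, 0.5], [1.3, 0.5], [-1.0, 0.6]]
hole from plate [[ 0.5526 -0.0012  0.04  ]] jig [[ 0.5534 -0.0009  0.04  ]]
T ends [0.5724 0.3069 0.081 ] [0.5357 0.3184 0.081 ] len 0.03841357375026311 mid [0.5541 0.3127 0.081 ]
T yaw -17.456874590709905
collar [0.5527 0.3124 0.0475]
0.06 T len 0.041368642926546136
0.081 T len 0.03841357375026311
0.1 T len 0.03573993973362607
block corners [array([0.5782, 0.3506, 0.045 ]), array([0.5926, 0.2917, 0.045 ])]
tri T mid [0.5512 0.3123 0.0608]
q [-0.6381  0.7057  0.0838  1.6471 -0.0742  0.7941 -1.8535]
delta (array([ 0.0243, -0.0063,  0.1549]), array([ 0.14,  0.06, 31.17]))
```

Call:
play_rows(translation=[[0.0237,-0.0063,0],[0,0,0.007],[0,0,0.007],[0,0,0.007],[0,0,0.007],[0,0,0.007],[0,0,0.007],[0,0,0.007],[0,0,0.007],[0,0,0.007],[0,0,0.007],[0,0,0.007],[0,0,0.007],[0,0,0.007],[0,0,0.007],[0,0,0],[0,0,0]], delta_rot=[[0,0,0],[0,0,-10.6],[0,0,-10.6],[0,0,-10.6],[0,0,-10.6],[0,0,-10.6],[0,0,-10.6],[0,0,-10.6],[0,0,-10.6],[0,0,-10.6],[0,0,-10.6],[0,0,-10.6],[0,0,-10.6],[0,0,-10.6],[0,0,-10.6],[0,0,0],[0,0,0]], grip=[0,0,0,0,0,0,0,0,0,0,0,0,0,0,0,0,0])

```text
clock: 16.7
tool_pos: [0.5539, 0.314, 0.1759]
eef_rot: [0.157, 0.988, -0.0, 0.0]
contact_force: [-0.0, 0.4, -0.3]
opening: 0.501
finger_force: 0.0
```

```bash
python3 - <<'E'
from h import *
import pickle
np.set_printoptions(precision=4,suppress=True)
print(tool(),"q",r.get_state()["q"]); print("delta",delta([.5535,.3125,.118],np.deg2rad(72.54)))
c=cal("wrist"); im=r.snapshot("wrist"); pickle.dump((c,tool()),open("w7.pkl","wb"))
cv2.imwrite("pics/w7.png",cv2.resize(im[100:340,160:480],(800,600),interpolation=cv2.INTER_CUBIC))
E
```

```text
(array([0.5539, 0.314 , 0.1759]), array([[-0.951 ,  0.3092,  0.0002],
       [ 0.3092,  0.951 , -0.0005],
       [-0.0004, -0.0004, -1.    ]])) q [-0.2744  0.9235 -0.5969  1.6159  0.6648  0.8147  0.0997]
delta (array([-0.0001, -0.0015,  0.0579]), array([-0.02,  0.02, -0.55]))
```

View pics/w7.png

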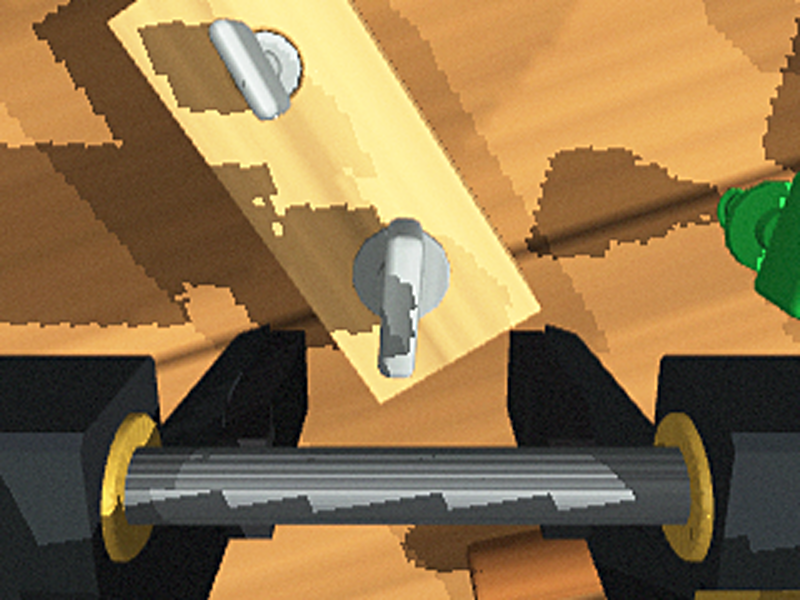

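The T-handle is centred between the fingers, running from (404,237) to (397,375) and lined up with them. I'll check its centre quickly, then grip.

```bash
python3 - <<'E'
from h import *
import pickle
np.set_printoptions(precision=4,suppress=True)
c,(p,M)=pickle.load(open("w7.pkl","rb")); up=lambda u,v:np.array([160+u*.4,100+v*.4])
a,b=[unproj(c,up(*u),.081) for u in[(404,237),(397,376)]]
print("T rel tool",M.T@(a-p),M.T@(b-p),"mid",M.T@((a+b)/2-p),(a+b)/2,"collar",M.T@(unproj(c,up(402,272),.05)-p))
E
```

```text
T rel tool [ 0.0206 -0.0003  0.0951] [-0.0175 -0.0023  0.0951] mid [ 0.0015 -0.0013  0.0951] [0.552  0.3136 0.081 ] collar [ 0.0017 -0.001   0.1261]
```

Call:
play_rows(translation=[[0.0015,-0.0012,0.01],[0,0,0.02],[0,0,0.02],[0,0,0.008],[0,0,0],[0,0,0],[0,0,0],[0,0,0],[0,0,0],[0,0,0],[0,0,0]], delta_rot=[[0,0,1],[0,0,0],[0,0,0],[0,0,0],[0,0,0],[0,0,0],[0,0,0],[0,0,0],[0,0,0],[0,0,0],[0,0,0]], grip=[0,0,0,0,0,-1,-1,-1,-1,-1,-1], squeeze=25)

```text
clock: 18.12
tool_pos: [0.5518, 0.314, 0.1181]
eef_rot: [0.163, 0.987, -0.0, 0.0]
contact_force: [-0.6, -2.4, 5.4]
opening: 0.121
finger_force: 25.0
```

Call:
play_rows(translation=[[0,0,-0.01],[0,0,-0.02],[0,0,-0.03],[0,0,-0.04],[0,0,-0.03],[0,0,0],[0,0,0]], delta_rot=[[0,0,0],[0,0,0],[0,0,0],[0,0,0],[0,0,0],[0,0,0],[0,0,0]], grip=[-1,-1,-1,-1,-1,-1,-1])

```text
clock: 19.0
tool_pos: [0.5513, 0.3136, 0.247]
eef_rot: [0.163, 0.987, -0.001, -0.0]
contact_force: [-0.6, 0.1, -2.4]
opening: 0.121
finger_force: 25.0
```

```bash
python3 - <<'E'
from h import *
import pickle
np.set_printoptions(precision=4,suppress=True)
s=r.get_state();print(tool(),"q",s["q"],s["contact_force"],s["moment"],s["opening"]*88)
c=cal("wrist"); im=r.snapshot("wrist"); pickle.dump((c,tool()),open("w8.pkl","wb"))
cv2.imwrite("pics/w8.png",cv2.resize(im[100:340,160:480],(800,600),interpolation=cv2.INTER_CUBIC))
E
```

```text
(array([0.5513, 0.3136, 0.247 ]), array([[-0.9468,  0.3217, -0.001 ],
       [ 0.3217,  0.9468, -0.0012],
       [ 0.0005, -0.0015, -1.    ]])) q [-0.2498  0.8339 -0.6488  1.5747  0.5886  0.9379  0.1454] [-0.5846  0.0694 -2.4389] [-0.028  -0.0943  0.012 ] 10.607020940040059
```

View pics/w8.png

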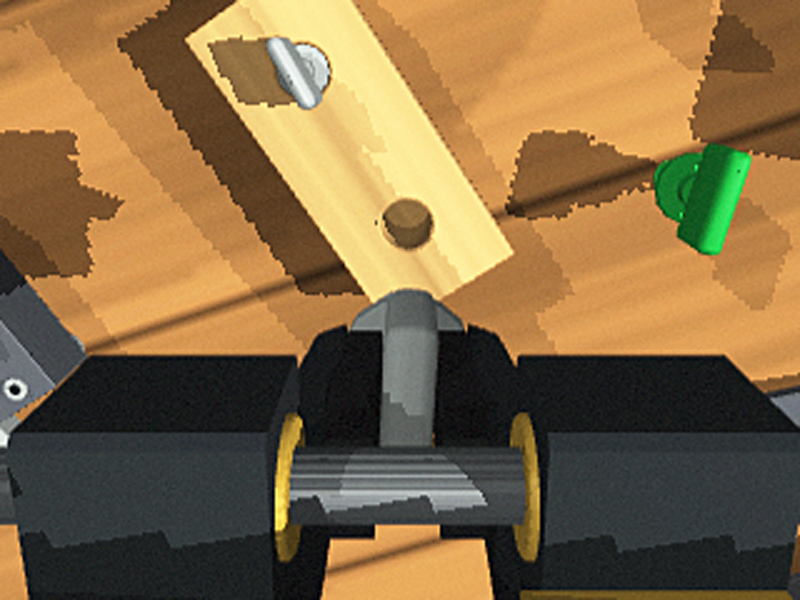

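The screw is held clear of the block, with its empty hole at (409,223), and the spare is undisturbed. Next is the offset to the jig hole.

```bash
python3 - <<'E'
from h import *
import pickle
np.set_printoptions(precision=4,suppress=True)
c,(p,M)=pickle.load(open("w8.pkl","rb")); up=lambda u,v:np.array([160+u*.4,100+v*.4])
print("block hole rel tool",M.T@(unproj(c,up(409,223),.045)-p))
for n,pt,zz in[("T far end top x20",(.02,0,.045-.008),(411,300)),("collar L",(0,-.015,.045+.023),(350,325)),("collar R",(0,.015,.068),(467,325)),("collar front",(.015,0,.068),0)]:
    print(n,(proj(c,p+M@np.array(pt))[0]-[160,100])/.4,"seen",zz)
print(delta([.5530,-.0011,.247],np.arctan2(M[1,1],M[0,1])))
E
```

```text
block hole rel tool [-0.0015  0.0022  0.2014]
T far end top x20 [401.7308 322.1791] seen (411, 300)
collar L [335.468  355.4106] seen (350, 325)
collar R [469.5096 355.2617] seen (467, 325)
collar front [402.3755 291.8084] seen 0
(array([-0.1029, -0.2973,  0.    ]), array([-0.14, -0.07, -0.  ]))
```

Call:
play_rows(translation=[[-0.0129,-0.0371,0],[-0.0129,-0.0371,0],[-0.0129,-0.0371,0],[-0.0129,-0.0371,0],[-0.0129,-0.0371,0],[-0.0129,-0.0371,0],[-0.0129,-0.0371,0],[-0.0129,-0.0371,0],[0,0,0],[0,0,0],[0,0,0],[0,0,0],[0,0,0],[0,0,0],[0,0,0],[0,0,0],[0,0,0],[0,0,0]], delta_rot=[[0,0,0],[0,0,0],[0,0,0],[0,0,0],[0,0,0],[0,0,0],[0,0,0],[0,0,0],[0,0,-10],[0,0,-10],[0,0,-10],[0,0,-10],[0,0,-10],[0,0,-10],[0,0,-10],[0,0,-10],[0,0,0],[0,0,0]], grip=[-1,-1,-1,-1,-1,-1,-1,-1,-1,-1,-1,-1,-1,-1,-1,-1,-1,-1])

```text
clock: 21.3
tool_pos: [0.5536, -0.0001, 0.2471]
eef_rot: [-0.508, 0.861, 0.0, -0.001]
contact_force: [0.6, -0.8, -2.9]
opening: 0.122
finger_force: 25.0
```

```bash
python3 - <<'E'
from h import *
np.set_printoptions(precision=4,suppress=True)
s=r.get_state();p,M=tool();print(p,M,"q",s["q"],s["contact_force"],s["moment"])
print(delta([.5531,-.0007,.247],np.arctan2(M[1,1],M[0,1])))
E
```

```text
[ 0.5536 -0.0001  0.2471] [[-0.4838 -0.8752 -0.0014]
 [-0.8752  0.4838 -0.0001]
 [ 0.0007  0.0012 -1.    ]] q [ 0.4804  0.8698 -1.0395  1.8157  0.8903  1.0107  1.7032] [ 0.6478 -0.78   -2.9409] [ 0.1218 -0.0692  0.0084]
(array([0.0007, 0.0001, 0.0001]), array([ 0.07, -0.04,  0.  ]))
```

Call:
play_rows(translation=[[0.0007,0,0.02],[0,0,0.03],[0,0,0.02],[0,0,0.01],[0,0,0.005],[0,0,0.004],[0,0,0.003],[0,0,0]], delta_rot=[[0,0,0],[0,0,0],[0,0,0],[0,0,0],[0,0,0],[0,0,0],[0,0,0],[0,0,0]], grip=[-1,-1,-1,-1,-1,-1,-1,-1])

```text
clock: 22.3
tool_pos: [0.5537, -0.0007, 0.156]
eef_rot: [-0.509, 0.861, -0.0, 0.0]
contact_force: [-0.3, 0.0, -1.8]
opening: 0.12
finger_force: 25.0
```

Call:
play_rows(translation=[[0,0,0.002],[0,0,0.002],[0,0,0.002],[0,0,0.002],[0,0,0]], delta_rot=[[0,0,0],[0,0,0],[0,0,0],[0,0,0],[0,0,0]], grip=[-1,-1,-1,-1,-1])

```text
clock: 22.92
tool_pos: [0.5535, -0.0007, 0.1476]
eef_rot: [-0.509, 0.861, 0.0, -0.0]
contact_force: [0.5, 0.2, -2.3]
opening: 0.122
finger_force: 25.0
```

Call:
play_rows(translation=[[0,0,0.002],[0,0,0.002],[0,0,0.002],[0,0,0.002],[0,0,0.002],[0,0,0.002],[0,0,0]], delta_rot=[[0,0,0],[0,0,0],[0,0,0],[0,0,0],[0,0,0],[0,0,0],[0,0,0]], grip=[-1,-1,-1,-1,-1,-1,-1])

```text
clock: 23.8
tool_pos: [0.5536, -0.0008, 0.1355]
eef_rot: [-0.509, 0.861, -0.0, -0.0]
contact_force: [-2.4, -0.0, -2.3]
opening: 0.12
finger_force: 25.0
```

Call:
play_rows(translation=[[0.0003,0.0005,0],[0,0,0.001],[0,0,0.001],[0,0,0.001],[0,0,0.001],[0,0,0]], delta_rot=[[0,0,0],[0,0,0],[0,0,0],[0,0,0],[0,0,0],[0,0,0]], grip=[-1,-1,-1,-1,-1,-1])

```text
clock: 24.55
tool_pos: [0.5531, -0.0006, 0.1317]
eef_rot: [-0.509, 0.861, -0.0, 0.0]
contact_force: [-0.3, 0.4, -2.2]
opening: 0.123
finger_force: 25.0
```

Call:
play_rows(translation=[[0,0,0.0008],[0,0,0.0008],[0,0,0.0008],[0,0,0]], delta_rot=[[0,0,0],[0,0,0],[0,0,0],[0,0,0]], grip=[-1,-1,-1,-1])

```text
clock: 25.05
tool_pos: [0.553, -0.0007, 0.1293]
eef_rot: [-0.509, 0.861, -0.0, 0.0]
contact_force: [-0.9, 0.3, -2.9]
opening: 0.121
finger_force: 25.0
```

Call:
play_rows(translation=[[0,0,0.0008],[0,0,0.0008],[0,0,0.0008],[0,0,0]], delta_rot=[[0,0,0],[0,0,0],[0,0,0],[0,0,0]], grip=[-1,-1,-1,-1])

```text
clock: 25.55
tool_pos: [0.553, -0.0006, 0.1271]
eef_rot: [-0.509, 0.861, -0.0, 0.0]
contact_force: [-0.8, -0.7, -0.8]
opening: 0.117
finger_force: 25.0
```

Resting on the thread start: the screw origin is at about 54 mm, so the collar is about 4 mm above the plate. Turning clockwise at the thread's pitch.

Call:
play_rows(translation=[[0,0,0.0003],[0,0,0.0003],[0,0,0.0003],[0,0,0.0003],[0,0,0]], delta_rot=[[0,0,8],[0,0,8],[0,0,8],[0,0,8],[0,0,0]], grip=[-1,-1,-1,-1,-1])

```text
clock: 26.18
tool_pos: [0.553, -0.0006, 0.1259]
eef_rot: [-0.253, 0.967, -0.0, 0.0]
contact_force: [-1.2, 0.3, -0.8]
opening: 0.121
finger_force: 25.0
```

```bash
cat > st.py <<'E'
from h import *
np.set_printoptions(precision=4,suppress=True)
s=r.get_state();p,M=tool();print(s["clock"],p,"yaw",np.rad2deg(np.arctan2(M[1,1],M[0,1])),"q7",s["q"][6],"F",s["contact_force"],"Mz",s["moment"],"screw z",p[2]-.073)
E
python3 st.py
```

```text
26.175 [ 0.553  -0.0006  0.1259] yaw 119.33486728868739 q7 1.0210419081917976 F [-1.1744  0.2529 -0.8256] Mz [ 0.1554 -0.003  -0.0149] screw z 0.052929704769912087
```

Call:
play_rows(translation=[[0,0,0.00033],[0,0,0.00033],[0,0,0.00033],[0,0,0.00033],[0,0,0.00033],[0,0,0]], delta_rot=[[0,0,8],[0,0,8],[0,0,8],[0,0,8],[0,0,8],[0,0,0]], grip=[-1,-1,-1,-1,-1,-1])

```text
clock: 26.92
tool_pos: [0.5529, -0.0005, 0.1243]
eef_rot: [0.092, 0.996, -0.0, 0.0]
contact_force: [-0.1, -0.5, -0.6]
opening: 0.116
finger_force: 25.0
```

```bash
python3 st.py
```

```text
26.925 [ 0.5529 -0.0005  0.1243] yaw 79.4535530507766 q7 0.41077784345510565 F [-0.1124 -0.456  -0.6161] Mz [ 0.0275  0.0656 -0.0137] screw z 0.05125644085440147
```

Call:
play_rows(translation=[[0,0,0.00033],[0,0,0.00033],[0,0,0.00033],[0,0,0]], delta_rot=[[0,0,8],[0,0,8],[0,0,8],[0,0,0]], grip=[-1,-1,-1,-1])

```text
clock: 27.42
tool_pos: [0.5528, -0.0004, 0.1232]
eef_rot: [0.296, 0.955, -0.0, -0.0]
contact_force: [-1.9, 0.0, 1.5]
opening: 0.122
finger_force: 25.0
```

```bash
python3 st.py
```

```text
27.425 [ 0.5528 -0.0004  0.1232] yaw 55.52872336770866 q7 0.06673502967920611 F [-1.9369  0.0356  1.4962] Mz [-0.0124  0.1203  0.0129] screw z 0.05023407924537303
```

Call:
play_rows(translation=[[0,0,0.0002],[0,0,0.0001],[0,0,0],[0,0,0]], delta_rot=[[0,0,8],[0,0,8],[0,0,8],[0,0,0]], grip=[-1,-1,-1,-1])

```text
clock: 27.92
tool_pos: [0.5528, -0.0003, 0.1231]
eef_rot: [0.488, 0.873, -0.0, -0.0]
contact_force: [-2.9, 0.9, 4.7]
opening: 0.119
finger_force: 25.0
```

```bash
python3 st.py
```

```text
27.925 [ 0.5528 -0.0003  0.1231] yaw 31.5634424702985 q7 -0.25480074285280724 F [-2.9171  0.8638  4.6737] Mz [ 0.0627  0.359  -0.0363] screw z 0.05012559197802782
```

Call:
play_rows(translation=[[0,0,0],[0,0,0],[0,0,0],[0,0,0]], delta_rot=[[0,0,6],[0,0,6],[0,0,6],[0,0,0]], grip=[-1,-1,-1,-1])

```text
clock: 28.42
tool_pos: [0.5529, -0.0006, 0.1231]
eef_rot: [0.619, 0.786, -0.0, 0.0]
contact_force: [-2.8, -0.6, 4.7]
opening: 0.124
finger_force: 25.0
```

```bash
python3 st.py
```

```text
28.425 [ 0.5529 -0.0006  0.1231] yaw 13.550536491158352 q7 -0.4798523817410336 F [-2.8032 -0.6204  4.7458] Mz [-0.0205  0.3514  0.0002] screw z 0.050060936098106065
```

Call:
play_rows(translation=[[0,0,0],[0,0,0],[0,0,0]], delta_rot=[[0,0,6],[0,0,6],[0,0,0]], grip=[-1,-1,-1])

```text
clock: 28.8
tool_pos: [0.5529, -0.0009, 0.123]
eef_rot: [0.698, 0.717, -0.0, 0.0]
contact_force: [-2.3, -1.7, 4.3]
opening: 0.123
finger_force: 25.0
```

```bash
python3 st.py
```

```text
28.8 [ 0.5529 -0.0009  0.123 ] yaw 1.545645289365426 q7 -0.6227706783883902 F [-2.251  -1.6629  4.2701] Mz [-0.2755  0.3475  0.1   ] screw z 0.05004169921510383
```

Call:
play_rows(translation=[[0,0,0],[0,0,0],[0,0,0]], delta_rot=[[0,0,4],[0,0,4],[0,0,0]], grip=[-1,-1,-1])

```text
clock: 29.18
tool_pos: [0.5529, -0.001, 0.123]
eef_rot: [0.746, 0.666, -0.0, 0.0]
contact_force: [-1.5, -1.4, 6.6]
opening: 0.124
finger_force: 25.2
```

```bash
python3 st.py
```

```text
29.175 [ 0.5529 -0.001   0.123 ] yaw -6.41315273947788 q7 -0.7144093409941152 F [-1.5265 -1.3953  6.5921] Mz [-0.2925  0.3789  0.2151] screw z 0.049998123887982124
```

Call:
play_rows(translation=[[0,0,0],[0,0,0]], delta_rot=[[0,0,2],[0,0,0]], grip=[-1,-1])

```text
clock: 29.42
tool_pos: [0.5529, -0.001, 0.123]
eef_rot: [0.757, 0.654, -0.0, 0.0]
contact_force: [-2.2, -1.1, 5.5]
opening: 0.129
finger_force: 25.3
```

```bash
python3 st.py
```

```text
29.425 [ 0.5529 -0.001   0.123 ] yaw -8.38791917442164 q7 -0.7368263005761415 F [-2.2478 -1.1172  5.4543] Mz [-0.2663  0.3055  0.2869] screw z 0.05001361787927665
```

Call:
play_rows(translation=[[0,0,0],[0,0,0],[0,0,0],[0,0,0]], delta_rot=[[0,0,0],[0,0,0],[0,0,0],[0,0,0]], grip=[-0.5,-0.5,-0.5,-0.5])

```text
clock: 29.92
tool_pos: [0.5531, -0.0006, 0.1227]
eef_rot: [0.759, 0.651, 0.0, -0.0]
contact_force: [0.8, 0.7, -0.5]
opening: 0.248
finger_force: 0.0
```

Call:
play_rows(translation=[[0,0,0],[0,0,0],[0,0,0],[0,0,0],[0,0,0]], delta_rot=[[0,0,0],[0,0,0],[0,0,0],[0,0,0],[0,0,0]], grip=[-1,-1,-1,-1,-1], squeeze=10)

```text
clock: 30.55
tool_pos: [0.5529, -0.0006, 0.1229]
eef_rot: [0.759, 0.651, -0.0, -0.0]
contact_force: [0.0, -0.1, -1.1]
opening: 0.139
finger_force: 10.0
```

```bash
python3 st.py
```

```text
30.55 [ 0.5529 -0.0006  0.1229] yaw -8.766334887923511 q7 -0.7416292447015156 F [ 0.0111 -0.1124 -1.0802] Mz [ 0.0297 -0.0518  0.0311] screw z 0.04985819799597163
```

Call:
play_rows(translation=[[0,0,0],[0,0,0],[0,0,0]], delta_rot=[[0,0,0],[0,0,0],[0,0,0]], grip=[-1,-1,-1], squeeze=30)

```text
clock: 30.92
tool_pos: [0.5529, -0.0006, 0.1228]
eef_rot: [0.759, 0.651, -0.0, -0.0]
contact_force: [-1.0, 0.7, -1.1]
opening: 0.126
finger_force: 29.9
```

```bash
python3 st.py
```

```text
30.925 [ 0.5529 -0.0006  0.1228] yaw -8.755841167942867 q7 -0.7415519396635296 F [-1.0436  0.7212 -1.1148] Mz [0.0477 0.0056 0.1298] screw z 0.049842191547538287
```

Call:
play_rows(translation=[[0,0,0],[0,0,0],[0,0,0]], delta_rot=[[0,0,2],[0,0,2],[0,0,0]], grip=[-1,-1,-1])

```text
clock: 31.3
tool_pos: [0.5529, -0.0006, 0.1228]
eef_rot: [0.781, 0.624, -0.0, 0.0]
contact_force: [-0.2, -0.2, -1.2]
opening: 0.125
finger_force: 30.7
```

```bash
python3 st.py
```

```text
31.3 [ 0.5529 -0.0006  0.1228] yaw -12.780024581394628 q7 -0.7868175867512448 F [-0.181  -0.2452 -1.1645] Mz [-0.0353  0.0646  0.2758] screw z 0.0498366316502602
```

Torque is 0.28 N m, which is finger-tight. Releasing and rising.

Call:
play_rows(translation=[[0,0,0],[0,0,0],[0,0,0],[0,0,0],[0,0,0],[0,0,-0.02],[0,0,-0.03],[0,0,-0.04],[0,0,-0.04],[0,0,-0.03],[0,0,0],[0,0,0]], delta_rot=[[0,0,0],[0,0,0],[0,0,0],[0,0,0],[0,0,0],[0,0,0],[0,0,0],[0,0,0],[0,0,0],[0,0,0],[0,0,0],[0,0,0]], grip=[-0.4,-0.4,-0.4,-0.4,-0.4,-0.4,-0.4,-0.4,-0.4,-0.4,-0.4,-0.4])

```text
clock: 32.8
tool_pos: [0.5524, -0.0009, 0.2821]
eef_rot: [0.781, 0.624, -0.001, -0.0]
contact_force: [-0.7, 1.1, -0.9]
opening: 0.3
finger_force: 0.0
```

```bash
python3 - <<'E'
from h import *
np.set_printoptions(precision=4,suppress=True)
c=cal("wrist"); im=r.snapshot("wrist"); s=r.get_state(); print(s["contact_force"],s["opening"])
for t in("screw","plate"):
    for d in r.look_for("wrist",t)[:2]: print(t,d["confidence"],d["point"])
m=r.silhouettes("wrist","screw")
if m: 
    k=m[0]["pixels"]; rc=cv2.minAreaRect(np.argwhere(k)[:,::-1].astype(np.float32)); print(rc,k.sum())
m=r.silhouettes("wrist","plate")
if m:
    q=cv2.boxPoints(cv2.minAreaRect(np.argwhere(m[0]["pixels"])[:,::-1].astype(np.float32)))
    w=np.array([unproj(c,a,.05) for a in q]); print("plate corners",w,"centre",w.mean(0))
E
```

```text
[0.2296 0.4596 0.5653] 0.2993564956301956
screw 0.83 [0.556, 0.003, 0.0807]
plate 0.63 [0.5395, 0.0579, 0.0499]
((321.9804992675781, 186.1243896484375), (26.915632247924805, 39.16347885131836), 20.2248592376709) 746
plate corners [[ 0.4903  0.1066  0.05  ]
 [ 0.5596  0.121   0.05  ]
 [ 0.5956 -0.0148  0.05  ]
 [ 0.5194 -0.035   0.05  ]] centre [0.5412 0.0444 0.05  ]
```

The plate centre measures (0.541,0.044), home on the jig. The screw stands in the hole and the gripper is clear, so I'm handing in.

```bash
python3 -c "
from plant import r
print(r.finish_job())"
```

```text
the job is handed in; nothing more can be done
None
```

I handed the job in at about 33 s of the 67 s allowed; no verdict came back. The plate is home against its three pins, and the large thumbscrew is turned down onto it at about 0.28 N m. I did not touch the spare or the other bench items.

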